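# Stir the moulded balls and slide them under the microscope

### The job

Take the stirrer from its fork and, with its foot close to the bottom of the dish and the stage left out, stir the white balls about: start at the dish's far side (away from the robot) and go clockwise as seen from above, about halfway between centre and wall, for at least two full rounds, ending at the far side. Then hang the stirrer back upright in its fork and let go, and only after that slide the stage with the dish under the microscope's lens, fully up to its stop. Keep all the balls in the dish and leave the other things on the bench where they are.

Things in the scene. Friction and masses are not known exactly. Their poses are not given: they have to be found in the camera images.
- scope: grey bench video microscope, fixed. Origin: on the table under the dish's centre while the stage is out. Own +y: direction in which the stage slides in; own +x: away from the robot (yaw up to about 0.2 rad). Base 200 mm (x), own y -175 to +355, 30 mm tall. Column at own y +285 to +355, 270 mm tall, 100 mm wide
- lens (a point): centre of the underside of the lens with ring light (76 mm across), 125 mm above the table, at the scope's own y +190 mm. Over it an arm (85 mm wide, own y +135 to +295, 190 to 250 mm up) runs to the column
- carriage (a joint): sliding stage of the microscope: 0 m = out (as at the start, dish clear of the lens), 0.19 m = against its stop with the dish under the lens. Positive along the scope's own +y; about 3 N of friction, stays where left
- dish_floor (a point): centre of the inner floor of the round steel dish fixed on the stage, 48 mm above the table. Dish: inner diameter 150 mm, outer 158 mm, rim 41 mm above this floor. Axes as the scope's: x to the far side, y to the left seen from the robot, z up. At the start no ball covers the spot within 18 mm of the centre
- carriage_grip (a point): grip point on the stage's black upright post: 20 x 20 mm, 50 mm tall, sides along the scope's axes; the point is on its axis 14 mm below its top, 80 mm above the table. The post is 125 mm from the dish centre towards own -y (away from the lens); fingers closing along the scope's x stay clear of lens and dish
- stand: tool stand, fixed, origin on the table under the seat. Foot plate 110 x 90 mm, upright at the back (+x), on top a level fork plate: x -34 to +50 mm, 60 mm wide in y, 8 mm thick, upper face 130 mm above the table. Its slot, 16 mm wide, is open to own -x (towards the robot) and ends 8 mm beyond the seat. Only the stirrer rises above the fork
- stand_seat (a point): seat of the stirrer: point on the middle line of the slot at the height of the fork's upper face; axes as the stand's (-x points out of the slot)
- stirrer: stirrer hanging upright by its collar in the fork; 140 g. Origin: centre of the collar's underside, z up. Collar 36 mm across, 6 mm thick; above it a pale wooden square handle 22 x 22 mm, z 6 to 56 mm; below it a stem 8 mm thick and a foot 20 mm across, z -105 to -80 mm. The foot is wider than the slot: lift the collar a little, then move level out of the slot's open end
- stirrer_grip (a point): point in the stirrer's handle to grip, 34 mm above its origin, 139 mm above the foot's end
- stirrer_foot (a point): lower end of the stirrer's foot, 105 mm below its origin
- ball0_center (a point): centre of moulded white ball 0 (all six alike, 24 mm across, 10 g), loose in the dish
- ball1_center (a point): centre of moulded white ball 1 (all six alike, 24 mm across, 10 g), loose in the dish
- ball2_center (a point): centre of moulded white ball 2 (all six alike, 24 mm across, 10 g), loose in the dish
- ball3_center (a point): centre of moulded white ball 3 (all six alike, 24 mm across, 10 g), loose in the dish
- ball4_center (a point): centre of moulded white ball 4 (all six alike, 24 mm across, 10 g), loose in the dish
- ball5_center (a point): centre of moulded white ball 5 (all six alike, 24 mm across, 10 g), loose in the dish
- ring_gauge: bystander: steel ring gauge, 50 mm across, 22 mm tall; origin under its centre
- brush: bystander: hand brush lying flat, 150 mm long, origin at its middle, its x axis along it
- jar: bystander: screw-top specimen jar, 60 mm across, 85 mm tall; origin under its centre
- vee_block: bystander: dark steel V-block, 60 x 70 mm, 50 mm tall; origin under its centre
- cup: bystander: white plastic cup, 70 mm across, 70 mm tall; origin under its centre
- weight: bystander: brass check weight with a knob, 40 mm across, 58 mm tall; origin under its centre
- tray: bystander: empty grey plastic tray, 120 x 90 mm, 30 mm tall; origin under its centre
Things that resemble listed ones, but are neither listed nor needed, are in the scene too. Leave any black or yellow look-alike of the stirrer alone. Leave any turquoise look-alike of the stand alone.

How it is judged:
By the outcome, as a careful person would: the job done as asked, in the order asked, and still so for the second after the job is handed in, with the robot touching nothing.
It also fails if it takes over 72 s, if anything falls off the work surface, if the arm or the gripper's body presses on something with over 40 N, if the wrist force passes 120 N, or if a joint passes its speed limit or range.

### The arm

A 7-joint arm with a two-finger parallel gripper is mounted at the origin on the work surface. World frame = base frame: x ahead of the robot, y to its left, z up, the work surface at z = 0. Lengths are in m, angles in rad, forces in N, time in s.
With the tool pointing down it reaches from about 0.425 to 0.875 m from the base axis. Payload 4.7 kg.
Tool frame: the origin (TCP) lies midway between the tips of the shut fingers; the grasp point (between the pads) lies 19 mm behind it; z points along the fingers, y is the line along which they close (so a half turn about z gives the same grasp; the last joint's range is limited). The gripper opens to 87 mm and grips with 3 to 60 N. Pads are 19 mm wide; open, the fingers measure 117 mm over their backs; the gripper's body (75 mm by 190 mm) begins 51 mm behind the grasp point.
Start: joints at [-1.305, 0.321, -0.07, 1.45, 0.023, 1.371, -0.057], TCP at [0.162, 0.63, 0.223] pointing down, gripper open.
Joint ranges: [-2.86, 2.86], [-0.3, 2.09], [-1.38, 1.24], [0.06, 2.45], [-1.56, 4.7], [0.09, 2.05], [-2.69, 2.69]. Speed limits (rad/s): [2.57, 2.57, 3.14, 3.14, 3.14, 3.14, 3.14].

### API

Orientations are given as a rotation vector (axis times angle).
In Python, from bench import ctrl gives the robot as it stands. The module is installed in compiled form; this text tells all that it offers.
- The arm moves only by the tool carry_out, never from a script. Its argument "steps" is a list of rows, each a list of 7 numbers: the turn, a rotation vector about the world's x, y, z in degrees, then the shift along the world's x, y, z in cm, then the opening, from 0 (shut) to 1 (fully open). A call has 1 to 12 rows; each row is the pose to reach, as a shift and turn from the pose commanded when the call began; what a row does not reach only later rows make up. A row lasts 1/10 s, in which the tool goes at most 50 mm and 8.59 degrees, less where a joint would pass 70% of its speed; a pose out of reach is approached as far as the arm can. A call with a gripper value outside its range is refused whole. The fingers move at their own pace and stop on an object; "squeeze" is the grip in N (left out, the last holds). Time passes only in rows, so rows that repeat a pose let the fingers close. It gives the time, the measured TCP pose, the force, the opening and the grip force at its end, in the units of the state.
- ctrl.get_state(): the state, without advancing time (a new reading comes with each control period).
- ctrl.get_image(name): name is "scene" or "top" or "wrist"; returns a dict with "pixels" (420x560x3 uint8, red, green, blue), "camera_matrix" (3x3 intrinsics, pixels), "k1" (the pictures are not rectified: a ray, as slopes to the right and down, at radius r is drawn at 1 + k1 r^2 times it, then the intrinsics apply), "cam_to_world" (4x4, takes a point from camera to world coordinates); the wrist camera has in their place "T_tool_cam" (4x4, takes a point from camera to tool coordinates, whose origin is the TCP and whose axes are the flange's). Camera axes: x right, y down, z forward; pixel columns grow to the right and rows downward; lengths in m; the calibration is good to about 2 mm. A picture is of the moment at which its call begins: read the wrist's pose just before it. There is no depth.
- ctrl.close_job(): hands the job in; it is judged then, once.
The state is a dict: "time": time; "joint_positions": joint angles; "qd": joint speeds; "joint_torque": joint torques, N m; "position": TCP position; "tool_rot": TCP orientation; "ft_force": force on the tool from outside, world axes, zero at the start; "torque": the same for the moment, N m; "grip_width": opening from 0.0 (shut) to 1.0 (fully open); "grip_force": force on a finger pad.
Only numpy, scipy, OpenCV 4.12 (cv2) and the standard library are available. Lean on these libraries where they do the work, as an engineer would, in place of code of your own. Each camera call takes 0.05 s, during which the arm holds its last target. There are 200 camera calls.

## Working session

There is one attempt and no reset: what is moved stays moved. The work goes in short steps, Python scripts to look and compute and a tool call to move; the robot and the scene stay as the last step left them, time stands still between calls to the robot, and variables do not carry over. Pictures are saved under pics/ and viewed, at most 10 in all, crops included, and the job is handed in when it is done.

Besides the shell and the picture viewer there is one more tool, called after "Call:" as name(argument=value, ...) on one line, values as JSON. carry_out: Moves the arm, as the interface text tells. Its arguments: {"type":"object","properties":{"steps":{"type":"array","items":{"type":"array","items":{"type":"number"}}},"squeeze":{"type":"number"}},"required":["steps"]}

```bash
mkdir -p pics
cat > h.py <<'E'
import numpy as np, cv2
from bench import ctrl
from scipy.spatial.transform import Rotation as R
def shot(name):
    s=ctrl.get_state(); im=ctrl.get_image(name); p=im["pixels"]
    if name=="wrist":
        T=np.eye(4);T[:3,:3]=R.from_rotvec(s["tool_rot"]).as_matrix();T[:3,3]=s["position"];T=T@im["T_tool_cam"]
    else: T=np.array(im["cam_to_world"])
    return dict(p=np.array(p),K=np.array(im["camera_matrix"]),k1=im["k1"],T=np.array(T))
def ray(c,uv):
    K=c["K"]; d=np.array([(uv[0]-K[0,2])/K[0,0],(uv[1]-K[1,2])/K[1,1]]); x=d.copy()
    for _ in range(20): x=d/(1+c["k1"]*(x@x))
    v=c["T"][:3,:3]@np.array([x[0],x[1],1]); return c["T"][:3,3],v/np.linalg.norm(v)
def plane(c,uv,z):
    o,v=ray(c,uv); return o+v*(z-o[2])/v[2]
def tri(a,ua,b,ub):
    A=np.zeros((3,3));q=np.zeros(3);rs=[ray(a,ua),ray(b,ub)]
    for o,v in rs:
        M=np.eye(3)-np.outer(v,v);A+=M;q+=M@o
    x=np.linalg.solve(A,q); return x,[np.linalg.norm((np.eye(3)-np.outer(v,v))@(x-o)) for o,v in rs]
def proj(c,X):
    x=np.linalg.inv(c["T"])@np.append(X,1); s=x[:2]/x[2]; s=s*(1+c["k1"]*(s@s)); return s*[c["K"][0,0],c["K"][1,1]]+c["K"][:2,2]
def save(c,n): cv2.imwrite("pics/"+n,cv2.cvtColor(c["p"],cv2.COLOR_RGB2BGR))
E
python3 - <<'E'
from h import *
import pickle
s=ctrl.get_state(); print(s)
for n in ("scene","top"):
    c=shot(n); save(c,n+"0.png"); pickle.dump(c,open(n+".pkl","wb")); print(n,c["T"].round(3).tolist(),c["K"].tolist(),c["k1"])
print(ctrl.get_image("wrist")["T_tool_cam"])
E
```

```text
{'time': 0.0, 'joint_positions': array([-1.30491227,  0.3218073 , -0.07009655,  1.45170214,  0.02263772,
        1.37080031, -0.0569043 ]), 'qd': array([-0.00064375,  0.00051761,  0.0009663 ,  0.00034943,  0.00058153,
       -0.00040039, -0.00063014]), 'joint_torque': array([-7.99291070e-05, -4.91314030e+01, -4.03922265e-01, -3.12512076e+01,
       -6.39229151e-02,  4.41275525e-02,  1.57086552e-04]), 'position': array([0.16184946, 0.62894109, 0.2214582 ]), 'tool_rot': array([-3.94372619e-01, -3.11662943e+00,  3.02662954e-03]), 'ft_force': array([-0.29020374, -0.63045361,  0.30498967]), 'torque': array([ 0.02302261, -0.04926979,  0.0037335 ]), 'grip_force': 0.0, 'grip_width': 0.9974057719354792}
scene [[0.341, 0.525, -0.78, 1.582], [0.94, -0.194, 0.281, -0.519], [-0.004, -0.829, -0.559, 0.913], [0.0, 0.0, 0.0, 1.0]] [[517.6721526643015, 0.0, 277.40787867549744], [0.0, 517.6721526643015, 207.0671395175398], [0.0, 0.0, 1.0]] -0.010987634303301217
top [[0.0, -0.996, 0.089, 0.435], [-1.0, -0.001, -0.014, -0.116], [0.014, -0.089, -0.996, 1.053], [0.0, 0.0, 0.0, 1.0]] [[417.6516206530528, 0.0, 275.5444585290388], [0.0, 417.6516206530528, 216.248264499875], [0.0, 0.0, 1.0]] 0.026216518964170717
[[-5.02431226e-05 -9.69594850e-01 -2.44715804e-01  6.65920553e-02]
 [ 9.99999611e-01 -2.64153665e-04  8.41298058e-04 -5.71104388e-04]
 [-8.80360841e-04 -2.44715666e-01  9.69594486e-01 -1.62162497e-01]
 [ 0.00000000e+00  0.00000000e+00  0.00000000e+00  1.00000000e+00]]
```

View pics/scene0.png

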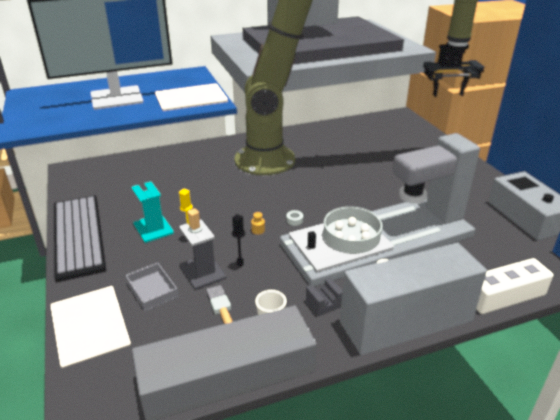

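View pics/top0.png

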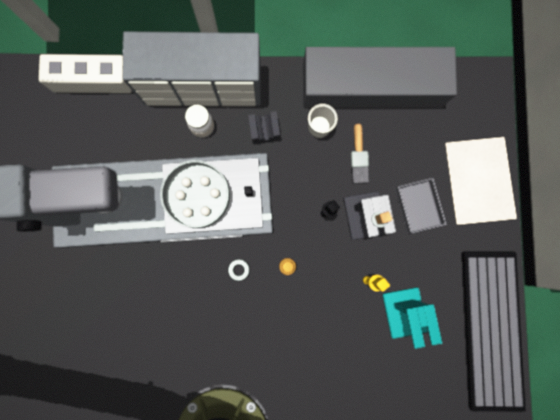

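The scene view shows the wooden stirrer in the white fork at about (194,220), the dish at (353,230), and the post at (311,240). In the top view the stirrer is at (384,217), the dish at (196,195), and the post at (249,191). The black stirrer look-alike at (330,210) and the yellow one at (377,283) are to be left alone.

Run:
```python
from h import *
import pickle
S=pickle.load(open("scene.pkl","rb"));T=pickle.load(open("top.pkl","rb"))
def crop(c,u0,v0,w,h,f): return cv2.resize(c["p"][v0:v0+h,u0:u0+w],None,fx=f,fy=f,interpolation=cv2.INTER_CUBIC)
a=crop(S,165,190,70,100,4);b=crop(T,330,180,90,75,4);d=crop(S,275,195,120,80,3);e=crop(T,150,150,130,95,3)
o=np.zeros((700,760,3),np.uint8);o[:400,:280]=a;o[:300,300:660]=b;o[410:650,:360]=d;o[410:695,365:755]=e
cv2.imwrite("pics/m1.png",cv2.cvtColor(cv2.resize(o,None,fx=.85,fy=.85,interpolation=cv2.INTER_AREA),cv2.COLOR_RGB2BGR))
for n,c,(u0,v0,w,h) in (("S",S,(175,200,40,35)),("T",T,(360,195,45,40))):
    q=c["p"][v0:v0+h,u0:u0+w]; hs=cv2.cvtColor(q,cv2.COLOR_RGB2HSV)
    m=((hs[...,1]>70)&(hs[...,2]>100)).astype(np.uint8)
    k,l,st,ce=cv2.connectedComponentsWithStats(m)
    for i in range(1,k):
        if st[i,4]>15: print(n,st[i],ce[i]+[u0,v0])
# dish
q=T["p"]; 
print(plane(T,(196,195),.089),plane(T,(249,191),.094),plane(T,(384,217),.186))
```

```text
S [  4   0  21  29 398] [189.6758794 213.       ]
T [ 18  17  14  11 109] [384.76146789 217.12844037]
[0.57014599 0.05519257 0.089     ] [ 0.5790843  -0.06782912  0.094     ] [ 0.5109929  -0.35457546  0.186     ]
```

View pics/m1.png

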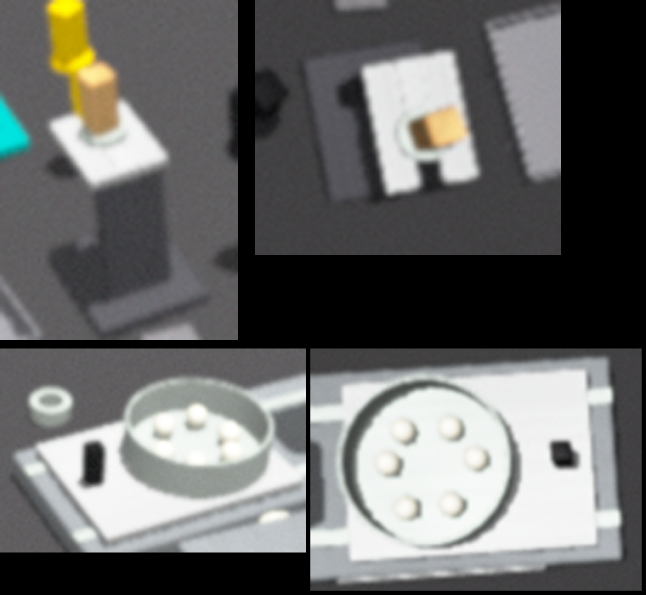

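Call:
carry_out(steps=[[0,0,0,1,-1,5,1],[0,0,0,2.5,-2,10,1],[0,0,-8,4,-3,14,1],[0,0,-16,8,-6,14,1],[0,0,-24,12,-9.2,14,1],[0,0,-32,16,-12.2,14,1],[0,0,-40,20,-15.5,14,1],[0,0,-48,23,-19.5,14,1],[0,0,-56,26,-23.5,14,1],[0,0,-64,29,-27.5,14,1],[0,0,-70,32,-31.5,14,1],[0,0,-71,34,-36,14,1]])

```text
time: 1.35
position: [0.5023, 0.2698, 0.3619]
tool_rot: [2.134, 2.305, -0.001]
ft_force: [1.1, 0.1, 0.0]
grip_width: 0.996
grip_force: 0.0
```

Call:
carry_out(steps=[[0,0,0,1.5,-4.5,0,1],[0,0,0,3,-9,0,1],[0,0,0,4,-14,0,1],[0,0,0,5,-19,0,1],[0,0,0,5.5,-23,0,1],[0,0,0,5.5,-23,0,1],[0,0,0,5.5,-23,0,1]])

```text
time: 2.05
position: [0.556, 0.0403, 0.3625]
tool_rot: [-2.134, -2.305, -0.001]
ft_force: [-0.0, -0.2, 0.4]
grip_width: 1.0
grip_force: 0.0
```

Run:
```python
from h import *
import pickle
s=ctrl.get_state(); print(s["position"],R.from_rotvec(s["tool_rot"]).as_matrix().round(3).tolist(),s["joint_positions"].round(2))
c=shot("wrist"); save(c,"w1.png"); pickle.dump(c,open("w1.pkl","wb"))
```

```text
[0.55599189 0.04033706 0.36253618] [[-0.077, 0.997, -0.0], [0.997, 0.077, 0.001], [0.001, -0.0, -1.0]] [-0.61  0.09  0.53  1.46 -0.05  1.6  -0.  ]
```

View pics/w1.png

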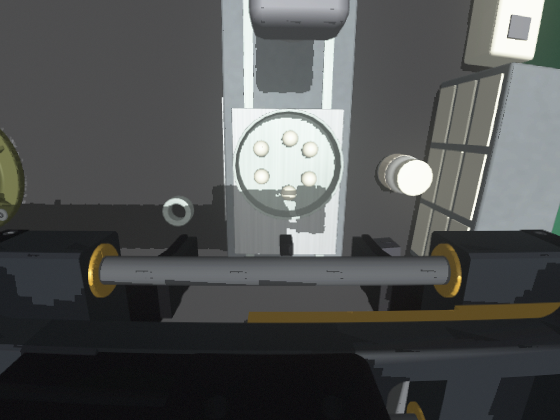

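The wrist view from above the scope shows the dish at about (288,163), with the rim spanning columns 236–341. Its six balls lie in a ring, and the post is at (286,243), partly behind the gripper bar. The stage lines up with the image axes.

Run:
```python
from h import *
import pickle
c=pickle.load(open("w1.pkl","rb"));T=pickle.load(open("top.pkl","rb"))
g=cv2.cvtColor(c["p"],cv2.COLOR_RGB2GRAY)
print(g[163,225:262].tolist());print(g[163,325:352].tolist());print(g[98:130,288].tolist())
t=cv2.cvtColor(T["p"],cv2.COLOR_RGB2GRAY)
print(t[195,152:180].tolist());print(t[195,218:245].tolist());print(t[150:175,196].tolist());print(t[220:245,196].tolist())
# scope yaw: dark/bright edges of base in top; balls
for n,im in (("w",c),("t",T)):
    hs=cv2.cvtColor(im["p"],cv2.COLOR_RGB2HSV)
    b=im["p"].astype(int)
    print(n)
b=T["p"][175:210,240:260].max(2)<60
k,l,st,ce=cv2.connectedComponentsWithStats(b.astype(np.uint8)); print([(st[i].tolist(),(ce[i]+[240,175]).round(1)) for i in range(1,k)])
# stage edges (wrist): left & right edges of white plate
for v in (115,130,200,215,228):
    r=g[v].astype(int); print(v,r[226:240].tolist(),r[336:352].tolist())
```

```text
[142, 155, 163, 165, 165, 165, 162, 157, 225, 232, 163, 98, 95, 140, 236, 238, 239, 239, 237, 238, 240, 240, 238, 237, 238, 237, 239, 241, 240, 238, 239, 240, 241, 241, 240, 239, 239]
[236, 235, 235, 237, 238, 237, 237, 239, 213, 130, 115, 99, 97, 96, 98, 140, 214, 230, 198, 166, 166, 160, 139, 106, 89, 88, 88]
[170, 170, 171, 170, 171, 169, 170, 168, 168, 166, 144, 242, 234, 161, 101, 110, 137, 137, 138, 174, 245, 245, 245, 245, 245, 244, 244, 244, 244, 244, 243, 242]
[79, 91, 121, 155, 167, 168, 169, 179, 204, 202, 152, 87, 68, 75, 93, 130, 189, 236, 243, 242, 243, 243, 240, 236, 241, 248, 250, 251]
[168, 154, 189, 237, 245, 245, 245, 244, 240, 230, 165, 100, 103, 124, 175, 231, 242, 242, 242, 241, 242, 242, 242, 242, 243, 242, 226]
[65, 66, 66, 67, 68, 65, 80, 115, 150, 171, 191, 187, 139, 90, 106, 176, 232, 242, 243, 242, 241, 241, 241, 243, 244]
[246, 246, 246, 246, 246, 242, 229, 192, 201, 234, 232, 189, 165, 171, 172, 170, 168, 170, 168, 132, 83, 66, 64, 66, 64]
w
t
[([6, 12, 7, 9, 52], array([248.9, 191.3]))]
115 [168, 168, 170, 170, 170, 146, 230, 241, 241, 243, 244, 242, 243, 244] [241, 242, 240, 239, 239, 237, 239, 199, 167, 163, 164, 164, 165, 158, 152, 97]
130 [165, 165, 164, 165, 165, 170, 211, 242, 239, 241, 244, 241, 241, 242] [241, 240, 238, 237, 236, 238, 211, 173, 165, 164, 164, 162, 157, 149, 107, 89]
200 [88, 92, 94, 94, 93, 94, 94, 97, 124, 127, 129, 129, 130, 131] [227, 225, 200, 165, 163, 163, 163, 163, 154, 121, 84, 86, 88, 87, 86, 86]
215 [95, 89, 92, 91, 91, 91, 90, 98, 121, 127, 126, 126, 126, 127] [224, 202, 159, 164, 165, 167, 166, 157, 122, 83, 86, 85, 85, 86, 85, 85]
228 [60, 87, 90, 91, 92, 92, 93, 93, 105, 123, 124, 122, 123, 124] [206, 163, 164, 162, 162, 161, 153, 120, 82, 84, 85, 84, 83, 83, 83, 84]
```

Run:
```python
from h import *
import pickle
from scipy.optimize import least_squares
c=pickle.load(open("w1.pkl","rb"));T=pickle.load(open("top.pkl","rb"))
w=[(234.9,163),(340.2,163),(288,110.8)]; t=[(162,195),(231.8,195),(196,161.8),(196,230.7)]
for im,p in ((c,w),(T,t)):
    P=np.array([plane(im,q,.089)[:2] for q in p])
    f=least_squares(lambda x:np.hypot(*(P-x[:2]).T)-x[2],[.57,.05,.079]); print(f.x,f.fun.round(4))
for e in ([(232,130),(233.9,228)],[(342.3,130),(337.3,215),(336.3,228)],[(232,115),(343.0,115)]):
    Q=np.array([plane(c,q,.044)[:2] for q in e]); print(Q.round(4).tolist(), (Q[-1]-Q[0])/np.linalg.norm(Q[-1]-Q[0]))
# post top
print("post w/t", plane(T,(248.9,191.3),.092))
# balls: bright blobs in the wrist view
g=c["p"].astype(int); 
cs=cv2.HoughCircles(cv2.cvtColor(c["p"],cv2.COLOR_RGB2GRAY)[105:225,230:350],cv2.HOUGH_GRADIENT,1,12,param1=80,param2=9,minRadius=6,maxRadius=11)
for x in cs[0][:8]: print(x,plane(c,(x[0]+230,x[1]+105),.06).round(3))
```

```text
[0.57309485 0.06135985 0.07457927] [ 0.  0. -0.]
[0.56782793 0.05291549 0.08061839] [ 0.  0. -0. -0.]
[[0.4863, 0.1043], [0.4964, -0.0517]] [ 0.06470028 -0.99790474]
[[0.654, 0.1174], [0.663, -0.0167], [0.6642, -0.0388]] [ 0.06542632 -0.9978574 ]
[[0.4853, 0.1263], [0.6523, 0.1394]] [0.99693595 0.07822215]
post w/t [ 0.57868182 -0.06750013  0.092     ]
[80.5 43.5  8.2] [0.606 0.086 0.06 ]
[59.5 32.5  8.4] [0.574 0.1   0.06 ]
[30.5 42.5  8.4] [0.532 0.082 0.06 ]
[31.5 70.5  8. ] [0.536 0.04  0.06 ]
[77.5 72.5  7.4] [0.606 0.043 0.06 ]
[58.5 87.5  8.2] [0.58  0.017 0.06 ]
[92.5 90.5  8.2] [0.632 0.017 0.06 ]
```

Call:
carry_out(steps=[[0,0,0,0.5,-5,0,1],[0,0,0,1,-10,0,1],[0,0,0,1.5,-12,0,1],[0,0,0,1.5,-12,0,1],[0,0,0,1.5,-12,0,1]])

```text
time: 2.6
position: [0.5714, -0.0762, 0.3621]
tool_rot: [-2.127, -2.31, -0.0]
ft_force: [0.3, 1.5, -0.4]
grip_width: 1.001
grip_force: 0.0
```

Run:
```python
from h import *
import pickle
c=shot("wrist"); save(c,"w2.png"); pickle.dump(c,open("w2.pkl","wb"))
g=cv2.cvtColor(c["p"],cv2.COLOR_RGB2GRAY)
for X in ((.572,.061,.089),(.58,-.064,.094),(.51,-.355,.186)): print(proj(c,np.array(X)))
```

```text
[283.47250517  77.9157016 ]
[281.35725542 171.95777764]
[212.93990863 389.09263424]
```

View pics/w2.png

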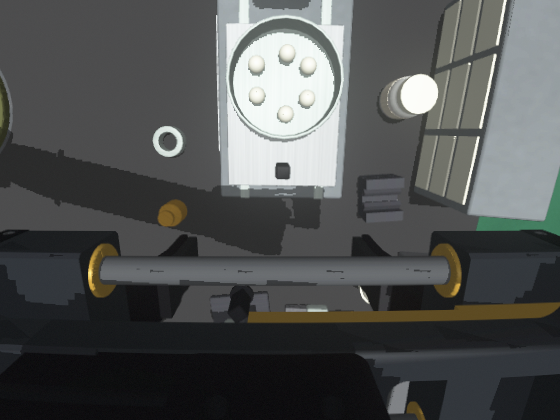

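Call:
carry_out(steps=[[0,0,0,-1,-5,0,1],[0,0,0,-2,-10,0,1],[0,0,2,-3,-15,0,1],[0,0,5,-4,-20,0,1],[0,0,6.5,-5,-25,0,1],[0,0,6.5,-6,-27,0,1],[0,0,6.5,-6,-27,0,1],[0,0,6.5,-6,-27,0,1]])

```text
time: 3.45
position: [0.5123, -0.3465, 0.3622]
tool_rot: [-1.993, -2.427, -0.002]
ft_force: [0.7, 0.6, -0.4]
grip_width: 1.0
grip_force: 0.0
```

Run:
```python
from h import *
import pickle
s=ctrl.get_state(); print(s["time"],s["position"],R.from_rotvec(s["tool_rot"]).as_matrix().round(3).tolist(),s["joint_positions"].round(2))
c=shot("wrist"); save(c,"w3.png"); pickle.dump(c,open("w3.pkl","wb"))
```

```text
3.45 [ 0.51228856 -0.3465439   0.36221831] [[-0.194, 0.981, 0.0], [0.981, 0.194, 0.002], [0.001, 0.001, -1.0]] [-0.06  0.28  0.8   1.32 -0.2   1.63  0.9 ]
```

View pics/w3.png

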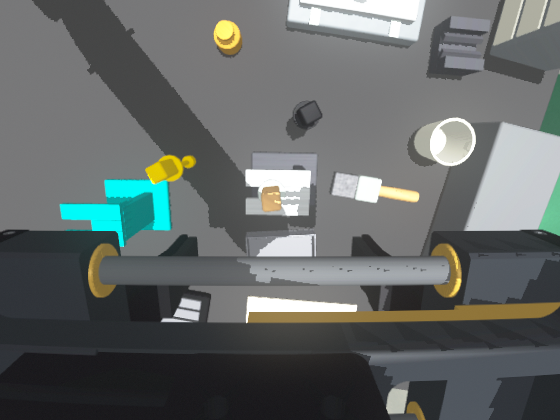

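In w2 the post is at (283,171) and the dish at (285,78), both close to my predictions of (281,172) and (283,78). In w3 the wooden handle is at (271,198) on the white fork, which spans columns 246–310 and rows 170–215 and lines up with the image. Next I take a second, closer view to triangulate.

Call:
carry_out(steps=[[0,0,0,0,-2,-2,1],[0,0,0,0,-5,-2,1],[0,0,0,0,-5,-2,1],[0,0,0,0,-5,-2,1]])

```text
time: 3.9
position: [0.5125, -0.3965, 0.3423]
tool_rot: [-1.993, -2.428, -0.002]
ft_force: [-0.2, 0.6, 0.1]
grip_width: 0.999
grip_force: 0.0
```

Run:
```python
from h import *
import pickle
c=shot("wrist"); pickle.dump(c,open("w4.pkl","wb"))
d=pickle.load(open("w3.pkl","rb"))
out=[]
for n,c in (("w3",d),("w4",c)):
    u,v=proj(c,np.array([.505,-.36,.17])).astype(int); print(n,u,v,c["T"][:3,3].round(3))
    u0,v0=u-45,v-40; q=c["p"][v0:v0+80,u0:u0+100]
    out.append(cv2.resize(q,None,fx=4,fy=4,interpolation=cv2.INTER_CUBIC)); print("crop origin",u0,v0)
    hs=cv2.cvtColor(q,cv2.COLOR_RGB2HSV)
    for nm,m in (("wood",(hs[...,1]>60)&(hs[...,2]>60)&(hs[...,0]<25)),("white",(hs[...,1]<40)&(hs[...,2]>150))):
        k,l,st,ce=cv2.connectedComponentsWithStats(m.astype(np.uint8))
        for i in range(1,k):
            if st[i,4]>40: print(nm,st[i]+[u0,v0,0,0,0],(ce[i]+[u0,v0]).round(1), cv2.minAreaRect(np.argwhere(l==i)[:,::-1].astype(np.float32)))
cv2.imwrite("pics/m2.png",cv2.cvtColor(np.hstack(out),cv2.COLOR_RGB2BGR))
```

```text
w3 266 199 [ 0.499 -0.282  0.524]
crop origin 221 159
wood [261 186  20  26 438] [270.4 198.7] ((49.39024353027344, 39.51219177246094), (24.294937133789062, 18.994224548339844), 83.6598129272461)
white [ 245  159   72   57 3009] [281.8 184.3] ((59.5, 28.0), (56.0, 71.0), 90.0)
white [275 234  41   5 142] [298.  236.5] ((74.0, 77.0), (4.0, 40.0), 90.0)
w4 274 159 [ 0.499 -0.332  0.505]
crop origin 229 119
wood [269 148  20  23  63] [275.6 153. ] ((45.414634704589844, 36.73170471191406), (14.055639266967773, 26.549541473388672), 38.65980529785156)
white [ 251  122   75   60 3677] [289.6 150.6] ((59.0, 32.5), (59.0, 74.0), 90.0)
```

View pics/m2.png

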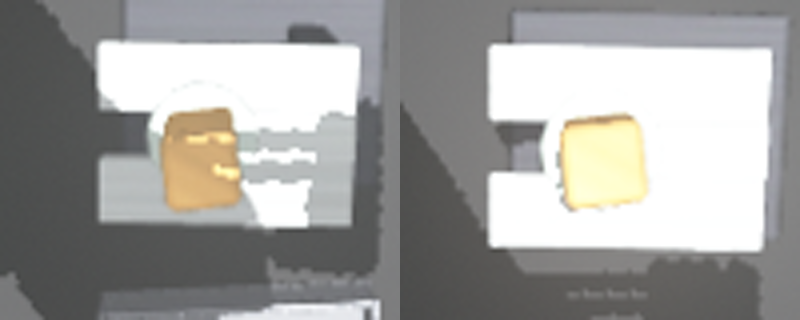

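The crops show the fork corners, the handle's top face and the slot on the left (robot) side. The top-face centres in crop pixels are about (201,173) in w3 and (204,165) in w4.

Run:
```python
from h import *
import pickle
a=pickle.load(open("w3.pkl","rb"));b=pickle.load(open("w4.pkl","rb"));w1=pickle.load(open("w1.pkl","rb"));w2=pickle.load(open("w2.pkl","rb"))
A=lambda x,y:(221+x/4-.4,159+y/4-.4); B=lambda x,y:(229+(x-400)/4-.4,119+y/4-.4)
P={}
for n,p,q in (("handle",(201,174),(604.5,164)),("TL",(98,43),(489,46)),("TR",(359,45),(772,50)),("BL",(98,221),(488,247)),("BR",(352,227),(764,249)),("slot",(98,133),(489,145.5))):
    X,e=tri(a,A(*p),b,B(*q)); P[n]=X; print(n,X.round(4),np.round(e,4))
for n,q in (("TL",(489,46)),("TR",(772,50)),("BL",(488,247)),("BR",(764,249)),("slot",(489,145.5))):
    P[n]=plane(b,B(*q),.13); print(n,P[n].round(4))
print("handle plane",plane(a,A(201,174),.186).round(4),plane(b,B(604.5,164),.186).round(4))
ex=(P["TR"]-P["TL"]+P["BR"]-P["BL"])/2; print("len",np.linalg.norm(ex),"wid",np.linalg.norm(P["TL"]-P["BL"]),"yaw",np.arctan2(ex[1],ex[0]))
ex/=np.linalg.norm(ex); c=sum(P[k] for k in("TL","TR","BL","BR"))/4; print("seat",c-ex*.008, "slot-based",P["slot"]+ex*.034)
# handle yaw: corners on top plane (w4)
H=[plane(b,B(*q),.186) for q in ((561,125),(641,118),(648,198),(571,209))]
for i in range(4): d=H[(i+1)%4]-H[i]; print(np.linalg.norm(d).round(4),np.arctan2(d[1],d[0]).round(3))
# post and ball check across two wrist views
from itertools import chain
X,e=tri(w1,(286.5,240),w2,(282.8,169)); print("post",X.round(3),e)
X,e=tri(w1,(287.6,163.5),w2,(285,78)); print("dish rim",X.round(3),e)
```

```text
handle [ 0.5104 -0.3576  0.1882] [0.0001 0.0001]
TL [ 0.4717 -0.3349  0.129 ] [0.0001 0.0001]
TR [ 0.5548 -0.3194  0.1263] [0.0002 0.0002]
BL [ 0.4816 -0.3956  0.1207] [0.0002 0.0002]
BR [ 0.5647 -0.3776  0.1344] [0.0002 0.0002]
slot [ 0.4769 -0.3636  0.1305] [0.0001 0.0001]
TL [ 0.4718 -0.3348  0.13  ]
TR [ 0.5544 -0.3195  0.13  ]
BL [ 0.4822 -0.3941  0.13  ]
BR [ 0.5656 -0.3781  0.13  ]
slot [ 0.477  -0.3636  0.13  ]
handle plane [ 0.5105 -0.3581  0.186 ] [ 0.5104 -0.3578  0.186 ]
len 0.08447351299242892 wid 0.06015481013185356 yaw 0.18608493275787386
seat [ 0.51066073 -0.35813769  0.13      ] slot-based [ 0.51044245 -0.35733909  0.13      ]
0.0205 0.282
0.0205 -1.276
0.0202 -2.803
0.0217 1.883
post [ 0.584 -0.065  0.046] [np.float64(0.0003938506677200169), np.float64(0.0003938506677200263)]
dish rim [0.574 0.063 0.076] [np.float64(0.0003880426827391478), np.float64(0.0003880426827393147)]
```

Call:
carry_out(steps=[[0,0,3,-0.1,2,-3,1],[0,0,6.5,-0.2,3.9,-6,1],[0,0,6.5,-0.2,3.9,-10,1],[0,0,6.5,-0.2,3.9,-14,1],[0,0,6.5,-0.2,3.9,-17,1],[0,0,6.5,-0.2,3.9,-19,1],[0,0,6.5,-0.2,3.9,-19.7,1],[0,0,6.5,-0.2,3.9,-19.7,1],[0,0,6.5,-0.2,3.9,-19.7,1]])

```text
time: 4.85
position: [0.5103, -0.3592, 0.1471]
tool_rot: [1.853, 2.534, 0.001]
ft_force: [0.1, 0.3, 0.3]
grip_width: 0.998
grip_force: 0.0
```

Call:
carry_out(steps=[[0,0,0,0,0,0,0],[0,0,0,0,0,0,0],[0,0,0,0,0,0,0],[0,0,0,0,0,0,0],[0,0,0,0,0,0,0],[0,0,0,0,0,0,0],[0,0,0,0,0,0,0]], squeeze=35)

```text
time: 5.55
position: [0.509, -0.3595, 0.1455]
tool_rot: [-1.856, -2.535, -0.0]
ft_force: [-0.2, 0.3, -0.6]
grip_width: 0.446
grip_force: 0.0
```

Call:
carry_out(steps=[[0,0,0,0,0,0,0],[0,0,0,0,0,0,0],[0,0,0,0,0,0,0],[0,0,0,0,0,0,0],[0,0,0,0,0,0,0],[0,0,0,0,0,0,0]])

```text
time: 6.15
position: [0.5091, -0.3595, 0.1456]
tool_rot: [1.856, 2.535, 0.0]
ft_force: [1.6, -0.7, -0.6]
grip_width: 0.248
grip_force: 35.0
```

Call:
carry_out(steps=[[0,0,0,0,0,0.8,0],[0,0,0,0,0,1.5,0],[0,0,0,-1,-0.2,1.5,0],[0,0,0,-3,-0.6,1.5,0],[0,0,0,-5,-1,1.5,0],[0,0,0,-6.7,-1.3,1.5,0],[0,0,0,-6.7,-1.3,3,0],[0,0,0,-6.7,-1.3,7,0],[0,0,0,-6.7,-1.3,12,0],[0,0,0,-6.7,-1.3,17,0],[0,0,0,-6.7,-1.3,21,0],[0,0,0,-6.7,-1.3,22,0]])

```text
time: 7.35
position: [0.4439, -0.3737, 0.3721]
tool_rot: [1.849, 2.528, 0.002]
ft_force: [0.3, -0.1, -1.4]
grip_width: 0.252
grip_force: 35.0
```

Run:
```python
from h import *
s=ctrl.get_state(); print(s["position"],s["tool_rot"],s["grip_width"],s["ft_force"],s["joint_positions"].round(2))
c=shot("scene"); save(c,"s1.png"); t=shot("top")
o=[cv2.resize(c["p"][120:290,130:270],(420,510)),cv2.resize(t["p"][130:300,300:420],(360,510))]
cv2.imwrite("pics/m3.png",cv2.cvtColor(np.hstack(o),cv2.COLOR_RGB2BGR))
```

```text
[ 0.44390745 -0.37369429  0.37211858] [1.84920657e+00 2.52757263e+00 1.74713771e-03] 0.25221433846371333 [ 0.27090245 -0.09042147 -1.3729065 ] [-0.05  0.16  0.82  1.4  -0.12  1.62  1.07]
```

View pics/m3.png

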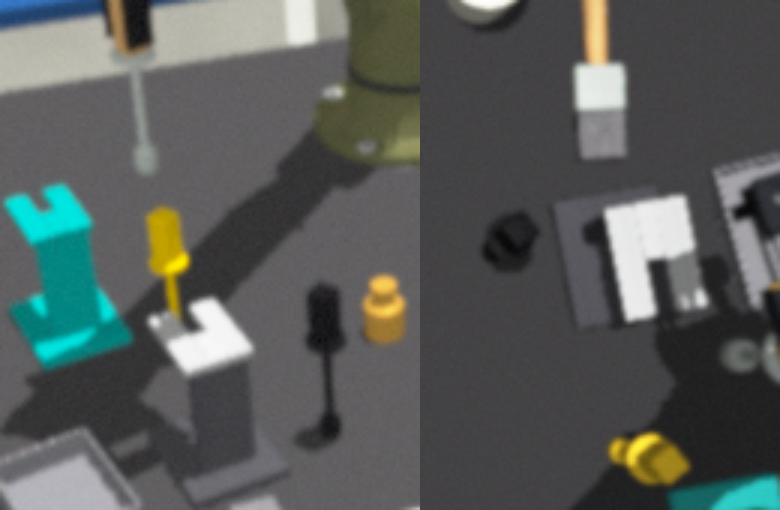

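The stirrer is held upright in the fingers, clear of the empty fork, and the look-alikes and bystanders are undisturbed. The foot is at scene pixel (179,173) and top pixel (407,248).

Call:
carry_out(steps=[[0,0,-1,1,3,0,0],[0,0,-2,2.2,7,0,0],[0,0,-4,3.5,11.5,0,0],[0,0,-6,4.8,16,0,0],[0,0,-8,6.1,20.5,0,0],[0,0,-10,7.4,25,0,0],[0,0,-12,8.7,29.5,0,0],[0,0,-13,10,34,0,0],[0,0,-13.5,11.3,38.5,0,0],[0,0,-13.5,12.4,42,0,0],[0,0,-13.5,12.9,43.6,0,0],[0,0,-13.5,12.9,43.6,0,0]])

```text
time: 8.65
position: [0.5706, 0.0668, 0.3631]
tool_rot: [-2.133, -2.303, 0.005]
ft_force: [0.5, -1.2, -2.3]
grip_width: 0.248
grip_force: 35.0
```

Run:
```python
from h import *
s=ctrl.get_state(); p=s["position"];Rm=R.from_rotvec(s["tool_rot"]).as_matrix(); print(s["time"],p,Rm.round(3).tolist(),s["ft_force"])
c=shot("scene");t=shot("top")
f=p+Rm@[0,0,.12]; print("foot pred",f,proj(c,f),proj(t,f))
print("prev foot tri",tri(c,(179,176),t,(407,248)))
def ring(im,X): return proj(im,np.array(X)).round(1)
u,v=proj(c,f).astype(int); a=cv2.resize(c["p"][v-50:v+110,u-70:u+70],None,fx=2.8,fy=2.8,interpolation=cv2.INTER_CUBIC); print("origin scene",u-70,v-50)
u,v=proj(t,f).astype(int); b=cv2.resize(t["p"][v-80:v+80,u-70:u+70],None,fx=2.8,fy=2.8,interpolation=cv2.INTER_CUBIC); print("origin top",u-70,v-80)
cv2.imwrite("pics/m4.png",cv2.cvtColor(np.hstack([a,b]),cv2.COLOR_RGB2BGR))
w=shot("wrist"); print("dish in wrist", [proj(w,np.array(X)) for X in ((.573,.062,.089),(.581,-.063,.094))])
```

```text
8.65 [0.57060325 0.06681016 0.36307126] [[-0.076, 0.997, -0.004], [0.997, 0.076, -0.001], [-0.001, -0.004, -1.0]] [ 0.47200271 -1.15995774 -2.25798757]
foot pred [0.57013248 0.06671106 0.24307223] [358.31918633 172.36009982] [176.14518043 183.9692783 ]
prev foot tri (array([ 0.44653929, -0.37473019,  0.25511478]), [np.float64(0.003328065147108217), np.float64(0.0033280651471082976)])
origin scene 288 122
origin top 106 103
dish in wrist [array([276.44898728, 178.55945111]), array([275.86722161, 260.87430033])]
```

View pics/m4.png

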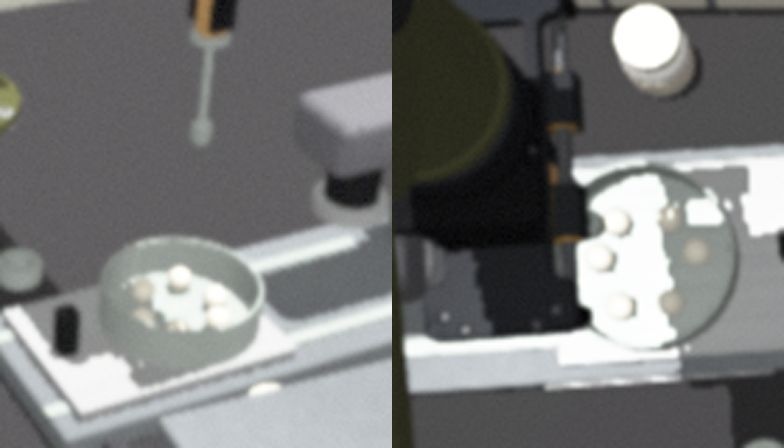

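The foot appears at scene pixel (360,173), matching the predicted (358,172), and sits over the dish. All six balls are in place.

Call:
carry_out(steps=[[0,0,0,0,0,-3,0],[0,0,0,0,0,-7,0],[0,0,0,0,0,-10,0],[0,0,0,0,0,-10,0],[0,0,0,0,0,-10,0],[0,0,0,0,0,-10,0]])

```text
time: 9.4
position: [0.5723, 0.0625, 0.2682]
tool_rot: [2.141, 2.296, 0.005]
ft_force: [0.3, -0.1, -0.9]
grip_width: 0.247
grip_force: 35.0
```

Call:
carry_out(steps=[[0,0,0,0,0,-3,0],[0,0,0,0,0,-6,0],[0,0,0,0,0,-8,0],[0,0,0,0,0,-9.2,0],[0,0,0,0,0,-9.5,0],[0,0,0,0,0,-9.5,0],[0,0,0,0,0,-9.5,0]])

```text
time: 10.1
position: [0.5722, 0.0636, 0.1723]
tool_rot: [2.14, 2.298, 0.004]
ft_force: [0.1, -0.5, -1.1]
grip_width: 0.252
grip_force: 35.0
```

Call:
carry_out(steps=[[0,0,0,0.7,0.1,0,0],[0,0,0,1.4,0.25,0,0],[0,0,0,2.1,0.45,0,0],[0,0,0,2.9,0.7,0,0],[0,0,0,3.65,0.93,0,0],[0,0,0,3.65,0.93,0,0]])

```text
time: 10.7
position: [0.6086, 0.0734, 0.1703]
tool_rot: [2.14, 2.299, -0.0]
ft_force: [0.8, 0.1, -1.3]
grip_width: 0.252
grip_force: 35.0
```

Call:
carry_out(steps=[[0,0,0,0.14,-0.97,0,0],[0,0,0,0.03,-1.94,0,0],[0,0,0,-0.33,-2.85,0,0],[0,0,0,-0.91,-3.64,0,0],[0,0,0,-1.67,-4.25,0,0],[0,0,0,-2.57,-4.64,0,0],[0,0,0,-3.54,-4.78,0,0],[0,0,0,-4.51,-4.67,0,0],[0,0,0,-5.42,-4.31,0,0],[0,0,0,-6.21,-3.73,0,0],[0,0,0,-6.82,-2.96,0,0],[0,0,0,-7.21,-2.07,0,0]])

```text
time: 11.9
position: [0.5349, 0.0532, 0.1707]
tool_rot: [-2.14, -2.3, -0.001]
ft_force: [-0.9, 1.3, -0.3]
grip_width: 0.25
grip_force: 35.0
```

Call:
carry_out(steps=[[0,0,0,-0.14,0.97,0.1,0],[0,0,0,-0.03,1.94,0.1,0],[0,0,0,0.33,2.85,0.1,0],[0,0,0,0.91,3.64,0.1,0],[0,0,0,1.67,4.25,0.1,0],[0,0,0,2.57,4.64,0.1,0],[0,0,0,3.54,4.78,0.1,0],[0,0,0,4.51,4.67,0.1,0],[0,0,0,5.42,4.31,0.1,0],[0,0,0,6.21,3.73,0.1,0],[0,0,0,6.82,2.96,0.1,0],[0,0,0,7.21,2.07,0.1,0]])

```text
time: 13.1
position: [0.6082, 0.0716, 0.1716]
tool_rot: [2.141, 2.298, -0.0]
ft_force: [0.6, -0.2, -1.3]
grip_width: 0.252
grip_force: 35.0
```

Call:
carry_out(steps=[[0,0,0,0.14,-0.97,0,0],[0,0,0,0.03,-1.94,0,0],[0,0,0,-0.33,-2.85,0,0],[0,0,0,-0.91,-3.64,0,0],[0,0,0,-1.67,-4.25,0,0],[0,0,0,-2.57,-4.64,0,0],[0,0,0,-3.54,-4.78,0,0],[0,0,0,-4.51,-4.67,0,0],[0,0,0,-5.42,-4.31,0,0],[0,0,0,-6.21,-3.73,0,0],[0,0,0,-6.82,-2.96,0,0],[0,0,0,-7.21,-2.07,0,0]])

```text
time: 14.3
position: [0.5349, 0.0532, 0.1717]
tool_rot: [-2.14, -2.3, -0.001]
ft_force: [0.2, 0.6, -1.1]
grip_width: 0.255
grip_force: 35.0
```

Call:
carry_out(steps=[[0,0,0,-0.14,0.97,0,0],[0,0,0,-0.03,1.94,0,0],[0,0,0,0.33,2.85,0,0],[0,0,0,0.91,3.64,0,0],[0,0,0,1.67,4.25,0,0],[0,0,0,2.57,4.64,0,0],[0,0,0,3.54,4.78,0,0],[0,0,0,4.51,4.67,0,0],[0,0,0,5.42,4.31,0,0],[0,0,0,6.21,3.73,0,0],[0,0,0,6.82,2.96,0,0],[0,0,0,7.21,2.07,0,0]])

```text
time: 15.5
position: [0.6081, 0.0716, 0.1715]
tool_rot: [2.142, 2.298, -0.0]
ft_force: [-1.0, 0.7, -0.9]
grip_width: 0.249
grip_force: 35.0
```

Call:
carry_out(steps=[[0,0,0,0.14,-0.97,0,0],[0,0,0,0.08,-1.55,0,0],[0,0,0,0.08,-1.55,0,0],[0,0,0,0.08,-1.55,0,0]])

```text
time: 15.9
position: [0.6081, 0.0575, 0.1717]
tool_rot: [-2.141, -2.299, -0.001]
ft_force: [0.4, 1.3, -1.9]
grip_width: 0.25
grip_force: 35.0
```

Run:
```python
from h import *
s=ctrl.get_state(); p=s["position"];print(p,s["ft_force"])
c=shot("scene"); w=shot("wrist")
a=cv2.resize(c["p"][160:270,270:410],(560,440),interpolation=cv2.INTER_CUBIC); cv2.imwrite("pics/m5.png",cv2.cvtColor(a,cv2.COLOR_RGB2BGR))
```

```text
[0.60812783 0.05746752 0.17173077] [ 0.38188931  1.29059705 -1.94674259]
```

View pics/m5.png

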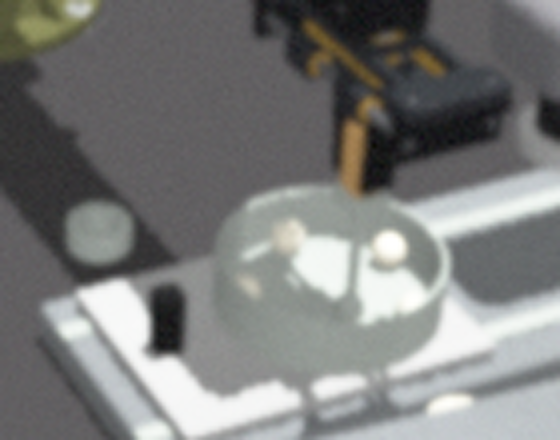

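All ten pictures are used. The last one shows the foot at the far side of the dish and the balls still inside it. From here I rely on numeric measurements. Next I lift out and return to the fork.

Call:
carry_out(steps=[[0,0,0,0,0,2,0],[0,0,0,0,0,5,0],[0,0,0,0,0,9,0],[0,0,0,0,0,14,0],[0,0,0,0,0,18,0],[0,0,0,0,0,20,0],[0,0,1,-1,-3,20,0],[0,0,3,-2.5,-7,20,0],[0,0,5,-4.2,-11.5,20,0],[0,0,7,-6,-16,20,0],[0,0,9,-7.7,-20.5,20,0],[0,0,11,-9.4,-25,20,0]])

```text
time: 17.2
position: [0.5135, -0.1937, 0.3719]
tool_rot: [1.907, 2.496, 0.002]
ft_force: [1.4, -0.5, -0.5]
grip_width: 0.248
grip_force: 35.0
```

Call:
carry_out(steps=[[0,0,1,-1.7,-4.5,0,0],[0,0,2,-3.4,-9,0,0],[0,0,2.5,-5.1,-13.5,0,0],[0,0,2.5,-6.5,-17,0,0],[0,0,2.5,-7,-18.1,0,0],[0,0,2.5,-7,-18.1,0,0],[0,0,2.5,-7,-18.1,0,0],[0,0,2.5,-7,-18.1,0,0]])

```text
time: 18.0
position: [0.4461, -0.3713, 0.3714]
tool_rot: [-1.85, -2.538, -0.002]
ft_force: [-0.0, 0.7, -1.6]
grip_width: 0.251
grip_force: 35.0
```

Call:
carry_out(steps=[[0,0,0,0,0,-4,0],[0,0,0,0,0,-9,0],[0,0,0,0,0,-14,0],[0,0,0,0,0,-18,0],[0,0,0,0,0,-20.5,0],[0,0,0,0,0,-21.1,0],[0,0,0,0,0,-21.1,0],[0,0,0,0,0,-21.1,0]])

```text
time: 18.8
position: [0.4458, -0.3739, 0.1624]
tool_rot: [1.853, 2.534, 0.001]
ft_force: [0.2, 0.4, -0.1]
grip_width: 0.248
grip_force: 35.0
```

Run:
```python
from h import *
s=ctrl.get_state(); p=s["position"];Rm=R.from_rotvec(s["tool_rot"]).as_matrix();print(p,Rm.round(3).tolist(),s["ft_force"])
# collar / foot position, by silver-grey blob differences: predicted pixels and wood blob
c=shot("scene")
f=p+Rm@[0,0,.12]; g=p+Rm@[0,0,-.01]; print("foot",f,proj(c,f),"handle",proj(c,g))
u,v=proj(c,g).astype(int); q=c["p"][v-25:v+40,u-25:u+25]; hs=cv2.cvtColor(q,cv2.COLOR_RGB2HSV)
m=((hs[...,1]>70)&(hs[...,2]>90)&(hs[...,0]<22)).astype(np.uint8); k,l,st,ce=cv2.connectedComponentsWithStats(m)
print([(st[i].tolist(),ce[i]+[u-25,v-25]) for i in range(1,k) if st[i,4]>15])
```

```text
[ 0.44577138 -0.37390643  0.16236745] [[-0.303, 0.953, 0.002], [0.953, 0.303, -0.001], [-0.002, 0.002, -1.0]] [ 0.20295637  0.39779875 -0.14700603]
foot [ 0.44606586 -0.37407271  0.04236792] [186.5648261  242.74286764] handle [181.4961536  203.02676101]
[([7, 0, 5, 5, 17], array([164.70588235, 179.64705882])), ([18, 9, 9, 24, 99], array([178.03030303, 198.85858586]))]
```

Call:
carry_out(steps=[[0,0,0,0,0.2,0,0],[0,0,0,0,0.2,0,0]])

```text
time: 19.05
position: [0.445, -0.3718, 0.1617]
tool_rot: [1.854, 2.534, 0.001]
ft_force: [0.1, -0.3, -1.1]
grip_width: 0.251
grip_force: 35.0
```

Call:
carry_out(steps=[[0,0,0,1,0.2,0,0],[0,0,0,2.5,0.48,0,0],[0,0,0,4,0.77,0,0],[0,0,0,5.3,1.02,0,0],[0,0,0,6.1,1.17,0,0],[0,0,0,6.4,1.23,0,0],[0,0,0,6.4,1.23,0,0],[0,0,0,6.4,1.23,0,0]])

```text
time: 19.85
position: [0.5077, -0.3599, 0.1605]
tool_rot: [-1.857, -2.534, 0.001]
ft_force: [-0.2, -0.1, -2.6]
grip_width: 0.251
grip_force: 35.0
```

Call:
carry_out(steps=[[0,0,0,0.1,0,-0.5,0],[0,0,0,0.1,0,-1,0],[0,0,0,0.1,0,-1.3,0],[0,0,0,0.1,0,-1.5,0],[0,0,0,0.1,0,-1.5,0],[0,0,0,0.1,0,-1.5,0]])

```text
time: 20.45
position: [0.5093, -0.3595, 0.1456]
tool_rot: [1.856, 2.534, -0.0]
ft_force: [-0.1, 0.1, -1.4]
grip_width: 0.248
grip_force: 35.0
```

Call:
carry_out(steps=[[0,0,0,0,0,-0.1,0],[0,0,0,0,0,-0.1,0]])

```text
time: 20.65
position: [0.5093, -0.3595, 0.1455]
tool_rot: [1.856, 2.534, 0.001]
ft_force: [-1.2, 2.6, 4.8]
grip_width: 0.252
grip_force: 35.0
```

Call:
carry_out(steps=[[0,0,0,0,0,0,0.4],[0,0,0,0,0,0,0.7],[0,0,0,0,0,0,1],[0,0,0,0,0,0,1],[0,0,0,0,0,0,1],[0,0,0,0,0,0,1],[0,0,0,0,0,0,1],[0,0,0,0,0,0,1],[0,0,0,0,0,0,1],[0,0,0,0,0,0,1]])

```text
time: 21.65
position: [0.5094, -0.3594, 0.1446]
tool_rot: [1.856, 2.535, 0.0]
ft_force: [0.1, -0.7, -0.1]
grip_width: 0.985
grip_force: 0.0
```

Call:
carry_out(steps=[[0,0,0,0,0,3,1],[0,0,0,0,0,7,1],[0,0,0,0,0,12,1],[0,0,0,0,0,17,1],[0,0,0,0,-3,19.6,1],[0,0,0,0,-4,19.6,1],[0,0,0,0,-4,19.6,1]])

```text
time: 22.35
position: [0.5083, -0.4014, 0.3405]
tool_rot: [1.86, 2.531, -0.002]
ft_force: [-0.8, 0.4, -0.0]
grip_width: 0.998
grip_force: 0.0
```

Run:
```python
from h import *
s=ctrl.get_state(); print(s["position"],s["ft_force"],s["grip_width"])
w=shot("wrist")
u,v=proj(w,np.array([.5105,-.358,.186])).astype(int); print("expect",u,v)
q=w["p"][v-25:v+25,u-25:u+25]; hs=cv2.cvtColor(q,cv2.COLOR_RGB2HSV)
m=((hs[...,1]>60)&(hs[...,2]>60)&(hs[...,0]<25)).astype(np.uint8); k,l,st,ce=cv2.connectedComponentsWithStats(m)
W=[(st[i].tolist(),ce[i]+[u-25,v-25]) for i in range(1,k) if st[i,4]>30];print(W)
if W: print(plane(w,W[0][1],.18))
c=shot("scene"); u,v=proj(c,np.array([.5105,-.358,.164])).astype(int); print("scene expect",u,v)
q=c["p"][v-25:v+25,u-25:u+25]; hs=cv2.cvtColor(q,cv2.COLOR_RGB2HSV)
m=((hs[...,1]>70)&(hs[...,2]>90)&(hs[...,0]<22)).astype(np.uint8); k,l,st,ce=cv2.connectedComponentsWithStats(m)
print([(st[i].tolist(),ce[i]+[u-25,v-25]) for i in range(1,k) if st[i,4]>15])
```

```text
[ 0.508332   -0.40137426  0.34050664] [-0.79229471  0.43128317 -0.00251394] 0.9978739990687395
expect 289 157
[([13, 14, 20, 22, 76], array([283.57894737, 153.82894737]))]
[ 0.50418438 -0.35693746  0.18      ]
scene expect 193 217
[([19, 15, 13, 22, 179], array([193.7150838 , 218.62011173]))]
```

The stirrer hangs at its original pixel position, upright and released. Next I refine the post position numerically from the stored views.

Run:
```python
from h import *
import pickle
w1=pickle.load(open("w1.pkl","rb"));w2=pickle.load(open("w2.pkl","rb"));T=pickle.load(open("top.pkl","rb"));S=pickle.load(open("scene.pkl","rb"))
g=cv2.cvtColor(w2["p"],cv2.COLOR_RGB2GRAY); print(g[158:185,270:297:2])
g=cv2.cvtColor(w1["p"],cv2.COLOR_RGB2GRAY); print(g[230:256,276:298:2])
for z in (.094,.044): print([proj(c,np.array([.5815,-.0627,z])).round(1) for c in (w1,w2,T,S)])
for n,c,(u0,v0,W,H) in (("S",S,(300,225,24,30)),("T",T,(238,180,24,24))):
    m=(c["p"][v0:v0+H,u0:u0+W].max(2)<55).astype(np.uint8);k,l,st,ce=cv2.connectedComponentsWithStats(m)
    print(n,[(st[i]+[u0,v0,0,0,0]).tolist() for i in range(1,k) if st[i,4]>10])
```

```text
[[238 234 234 233 232 232 233 234 235 232 236 233 231 232]
 [238 234 234 234 232 233 232 234 236 232 236 233 231 232]
 [237 234 233 234 232 232 232 234 235 233 236 233 230 232]
 [236 234 233 233 232 232 232 234 236 233 236 233 230 232]
 [236 234 233 204 169 169 169 172 174 220 236 233 230 232]
 [237 234 233 130  63  63  62  63  67 172 236 233 229 232]
 [236 234 232  77  62  63  63  62  64 117 236 232 230 232]
 [236 234 232  69  63  63  64  64  62  76 235 233 228 232]
 [236 234 225  70  72  71  71  70  71  69 209 233 229 232]
 [236 234 218  71  84  83  84  82  83  80 175 233 228 232]
 [235 234 218  71  85  86  86  87  87  83 175 232 228 232]
 [237 234 218  71  83  83  84  84  85  80 175 233 228 231]
 [236 234 217  70  82  81  83  82  83  77 174 233 228 231]
 [236 233 217  71  80  79  81  81  81  75 174 232 227 231]
 [235 233 217  65  78  79  79  79  78  73 173 233 227 231]
 [235 233 217  60  77  77  77  78  75  70 172 233 227 232]
 [235 233 218  66  75  76  75  75  73  68 193 232 226 232]
 [234 232 217  70  74  75  72  71  70  66 204 232 227 232]
 [235 233 217  69  72  71  70  70  68 
[... 1253 characters left out ...]
23  39  41  42  41  43  56  82 224 221]
 [126 125  38  41  43  41  45  55  80 224 222]
 [127 125  38  41  42  41  45  53  80 222 221]
 [125 125  40  40  41  41  45  53  79 222 220]
 [125 125  38  39  41  41  44  53  78 223 220]
 [126 126  39  38  41  41  43  52  78 222 220]
 [125 125  46  40  39  41  43  50  79 222 219]
 [125 125  50  38  40  41  41  51  79 223 221]
 [102 102  54  39  40  40  40  44  77 181 179]
 [ 92  92  76  48  55  58  56  48 109 161 160]]
[array([286.1, 249.3]), array([282.5, 171.1]), array([246.8, 190. ]), array([311.7, 231.9])]
[array([285. , 238.1]), array([281.7, 167.2]), array([247.9, 193.1]), array([311.1, 246.7])]
S [[309, 233, 6, 15, 79]]
T [[246, 187, 7, 9, 41]]
```

Call:
carry_out(steps=[[0,0,0,0.8,3,0,1],[0,0,0,1.6,7,0,1],[3.7,0.7,-3.4,2.5,11.5,0,1],[7.4,1.4,-6.8,3.5,16,0,1],[11,2.1,-10,4.5,20.5,0,1],[14.8,2.8,-13.5,5.5,25,0,1],[14.8,2.8,-13.5,6.5,29.5,0,1],[14.8,2.8,-13.5,7.2,33,-2,1],[14.8,2.8,-13.5,7.4,34.3,-5,1],[14.8,2.8,-13.5,7.4,34.3,-10,1],[14.8,2.8,-13.5,7.4,34.3,-10,1],[14.8,2.8,-13.5,7.4,34.3,-10,1]])

```text
time: 23.65
position: [0.5824, -0.0554, 0.2401]
tool_rot: [-2.002, -2.147, -0.262]
ft_force: [0.2, -0.4, 1.2]
grip_width: 0.998
grip_force: 0.0
```

Run:
```python
from h import *
s=ctrl.get_state(); p=s["position"];Rm=R.from_rotvec(s["tool_rot"]).as_matrix();print(p,Rm.round(3).tolist(),s["joint_positions"].round(2))
print(np.array([.5817,-.0635,.082])-(p-.019*Rm[:,2]))
c=shot("scene");T=shot("top");w=shot("wrist")
for n,c,(u0,v0,W,H) in (("S",c,(300,225,24,30)),):
    m=(c["p"][v0:v0+H,u0:u0+W].max(2)<55).astype(np.uint8);k,l,st,ce=cv2.connectedComponentsWithStats(m)
    print(n,[(st[i]+[u0,v0,0,0,0]).tolist() for i in range(1,k) if st[i,4]>10])
def balls(c,r):
    u,v=proj(c,np.array([.573,.062,.06])); print("dish at",u,v)
    g=cv2.cvtColor(c["p"],cv2.COLOR_RGB2GRAY); y0,x0=max(0,int(v)-r),int(u)-r
    cs=cv2.HoughCircles(g[y0:int(v)+r,x0:int(u)+r],cv2.HOUGH_GRADIENT,1,12,param1=80,param2=9,minRadius=6,maxRadius=12)
    if cs is not None:
        for x in cs[0][:10]:
            P=plane(c,(x[0]+x0,x[1]+y0),.06); print(x.round(1),(P-[.573,.062,.06]).round(3))
balls(w,70)
```

```text
[ 0.58240722 -0.05535873  0.24010369] [[-0.067, 0.998, -0.021], [0.963, 0.07, 0.26], [0.26, -0.003, -0.966]] [-0.31  0.26  0.62  1.57 -0.4   1.47  0.44]
[-0.00110273 -0.0032098  -0.17644829]
S [[309, 233, 6, 15, 77]]
dish at 271.11655994404566 130.2213428460576
[112.5  38.5   9.6] [0.047 0.041 0.   ]
[ 93.5 119.5  10.3] [ 0.031 -0.056  0.   ]
[ 55.5 118.5  10.3] [-0.013 -0.058  0.   ]
[17.5 68.5  9.1] [-0.062 -0.002  0.   ]
[122.5  62.5   9.1] [0.061 0.014 0.   ]
[54.5 20.5  9.1] [-0.023  0.058  0.   ]
[32.5 18.5  9.1] [-0.049  0.059  0.   ]
[ 70.5 126.5   8. ] [ 0.005 -0.066  0.   ]
```

All six balls are in the dish, at about 62 mm radius, and the stage is still out. Now I descend onto the post.

Call:
carry_out(steps=[[0,0,0,-0.1,-0.2,-4,1],[0,0,0,-0.1,-0.2,-9,1],[0,0,0,-0.1,-0.2,-13,1],[0,0,0,-0.1,-0.2,-16,1],[0,0,0,-0.1,-0.2,-17.4,1],[0,0,0,-0.1,-0.2,-17.6,1],[0,0,0,-0.1,-0.2,-17.6,1]])

```text
time: 24.5
position: [0.5838, -0.0589, 0.0664]
tool_rot: [-2.005, -2.15, -0.267]
ft_force: [-1.1, -0.0, -0.4]
grip_width: 1.002
grip_force: 0.0
```

Call:
carry_out(steps=[[0,0,0,0,0,0,0],[0,0,0,0,0,0,0],[0,0,0,0,0,0,0],[0,0,0,0,0,0,0],[0,0,0,0,0,0,0],[0,0,0,0,0,0,0],[0,0,0,0,0,0,0],[0,0,0,0,0,0,0],[0,0,0,0,0,0,0],[0,0,0,0,0,0,0],[0,0,0,0,0,0,0],[0,0,0,0,0,0,0]], squeeze=30)

```text
time: 25.7
position: [0.5817, -0.0584, 0.0645]
tool_rot: [-2.003, -2.148, -0.264]
ft_force: [-2.4, -0.2, 1.9]
grip_width: 0.228
grip_force: 30.0
```

Call:
carry_out(steps=[[0,0,0,-0.02,0.3,0,0],[0,0,0,-0.06,0.9,0,0],[0,0,0,-0.12,1.7,0,0],[0,0,0,-0.17,2.5,0,0],[0,0,0,-0.23,3.4,0,0],[0,0,0,-0.29,4.3,0,0],[0,0,0,-0.35,5.2,0,0],[0,0,0,-0.41,6.1,0,0],[0,0,0,-0.48,7,0,0],[0,0,0,-0.54,7.9,0,0],[0,0,0,-0.6,8.8,0,0],[0,0,0,-0.65,9.5,0,0]])

```text
time: 26.9
position: [0.5753, 0.0364, 0.0645]
tool_rot: [-2.004, -2.149, -0.263]
ft_force: [-2.7, -2.6, 2.5]
grip_width: 0.227
grip_force: 30.0
```

Call:
carry_out(steps=[[0,0,0,-0.05,0.8,0,0],[0,0,0,-0.11,1.7,0,0],[0,0,0,-0.18,2.6,0,0],[0,0,0,-0.24,3.5,0,0],[0,0,0,-0.3,4.4,0,0],[0,0,0,-0.36,5.3,0,0],[0,0,0,-0.42,6.2,0,0],[0,0,0,-0.48,7.1,0,0],[0,0,0,-0.54,7.9,0,0],[0,0,0,-0.58,8.5,0,0],[0,0,0,-0.6,8.8,0,0],[0,0,0,-0.6,8.8,0,0]])

```text
time: 28.1
position: [0.5693, 0.1257, 0.0645]
tool_rot: [-2.002, -2.149, -0.265]
ft_force: [-4.1, -0.2, 1.5]
grip_width: 0.229
grip_force: 30.0
```

Call:
carry_out(steps=[[0,0,0,-0.02,0.3,0,0],[0,0,0,-0.04,0.6,0,0],[0,0,0,-0.05,0.7,0,0],[0,0,0,-0.05,0.8,0,0],[0,0,0,-0.05,0.8,0,0]])

```text
time: 28.6
position: [0.569, 0.1312, 0.0645]
tool_rot: [-2.005, -2.148, -0.263]
ft_force: [-4.9, -4.8, 4.3]
grip_width: 0.221
grip_force: 30.0
```

Call:
carry_out(steps=[[0,0,0,-0.01,0.2,0,0],[0,0,0,-0.02,0.35,0,0],[0,0,0,-0.02,0.35,0,0],[0,0,0,-0.02,0.35,0,0]])

```text
time: 29.0
position: [0.569, 0.1312, 0.0645]
tool_rot: [-2.009, -2.148, -0.259]
ft_force: [-6.8, -12.1, 7.2]
grip_width: 0.231
grip_force: 30.0
```

Call:
carry_out(steps=[[0,0,0,0.02,-0.3,0,0],[0,0,0,0.02,-0.3,0,0.4],[0,0,0,0.02,-0.3,0,0.8],[0,0,0,0.02,-0.3,0,1],[0,0,0,0.02,-0.3,0,1],[0,0,0,0.02,-0.3,0,1],[0,0,0,0.02,-0.3,0,1],[0,0,0,0.02,-0.3,0,1],[0,0,0,0.02,-0.3,0,1],[0,0,0,0.02,-0.3,0,1],[0,0,0,0.02,-0.3,0,1],[0,0,0,0.02,-0.3,0,1]])

```text
time: 30.2
position: [0.5694, 0.1331, 0.0646]
tool_rot: [-2.004, -2.149, -0.265]
ft_force: [1.1, -0.5, 0.7]
grip_width: 0.997
grip_force: 0.0
```

Call:
carry_out(steps=[[0,0,0,0,-0.8,2,1],[0,0,0,0,-1.6,5,1],[0,0,0,0,-2.7,9,1],[0,0,0,0,-4,13,1],[0,0,0,0,-7,17,1],[0,0,0,0,-11,20,1],[0,0,0,0,-15,22,1],[0,0,0,0,-19,22,1],[0,0,0,0,-21,22,1],[0,0,0,0,-21,22,1],[0,0,0,0,-21,22,1]])

```text
time: 31.3
position: [0.5694, -0.0765, 0.2845]
tool_rot: [-2.004, -2.148, -0.265]
ft_force: [0.0, 0.8, 0.5]
grip_width: 0.998
grip_force: 0.0
```

Run:
```python
from h import *
import pickle
s=ctrl.get_state(); p=s["position"];print(s["time"],p,s["ft_force"],s["grip_width"])
c=shot("scene");T=shot("top");w=shot("wrist")
S0=pickle.load(open("scene.pkl","rb"))
post=np.array([.5817-.0129,-.0635+.1896,.094]); 
for z in (.094,.06): print("post expect",proj(c,np.r_[post[:2],z]),proj(w,np.r_[post[:2],z]))
u,v=proj(c,np.r_[post[:2],.07]).astype(int); m=(c["p"][v-18:v+18,u-14:u+14].max(2)<55).astype(np.uint8);k,l,st,ce=cv2.connectedComponentsWithStats(m)
print([((st[i]+[u-14,v-18,0,0,0]).tolist(),(ce[i]+[u-14,v-18]).round(1)) for i in range(1,k) if st[i,4]>10])
u,v=proj(w,post).astype(int); m=(w["p"][max(0,v-25):v+25,u-25:u+25].max(2)<95).astype(np.uint8);k,l,st,ce=cv2.connectedComponentsWithStats(m)
print([((st[i]+[u-25,max(0,v-25),0,0,0]).tolist()) for i in range(1,k) if st[i,4]>20])
# changes in the scene elsewhere (scene camera)
d=cv2.absdiff(c["p"],S0["p"]).max(2); d=cv2.morphologyEx((d>50).astype(np.uint8),cv2.MORPH_OPEN,np.ones((3,3)))
k,l,st,ce=cv2.connectedComponentsWithStats(d); print([st[i].tolist() for i in range(1,k) if st[i,4]>25])
q=c["p"][200:235,180:206]; hs=cv2.cvtColor(q,cv2.COLOR_RGB2HSV); m=((hs[...,1]>70)&(hs[...,2]>90)&(hs[...,0]<22)).astype(np.uint8); print(cv2.connectedComponentsWithStats(m)[2:])
```

```text
31.3 [ 0.56936871 -0.07651464  0.28445453] [0.02836791 0.75213422 0.45282514] 0.9979079727324872
post expect [372.83654259 215.12392332] [285.80097153  66.03498242]
post expect [371.62837907 225.08445831] [284.84035926  78.30733931]
[([369, 216, 7, 15, 74], array([372. , 223.1]))]
[[278, 61, 16, 29, 436]]
[[244, 0, 24, 29, 636], [279, 0, 7, 4, 28], [292, 0, 20, 26, 340], [424, 0, 60, 96, 2363], [249, 30, 18, 13, 143], [249, 48, 10, 27, 181], [276, 64, 34, 82, 1456], [239, 88, 8, 33, 193], [307, 144, 24, 13, 162], [285, 154, 9, 11, 81], [249, 167, 9, 4, 34], [311, 167, 9, 11, 79], [383, 193, 19, 14, 192], [419, 203, 9, 9, 63], [291, 207, 73, 29, 526], [394, 207, 21, 8, 73], [398, 209, 49, 21, 346], [253, 211, 7, 7, 44], [379, 211, 10, 9, 57], [355, 212, 22, 21, 243], [376, 222, 5, 10, 39], [336, 226, 31, 14, 196], [371, 226, 30, 19, 220], [412, 229, 19, 7, 72], [322, 230, 50, 24, 487], [307, 232, 9, 17, 142], [300, 261, 7, 9, 31]]
(array([[  0,   0,  26,  35, 732],
       [ 11,   1,   1,   1,   1],
       [ 12,   3,   1,   1,   1],
       [  7,   5,  12,  24, 171],
       [  4,  13,   1,   1,   1],
       [  5,  16,   1,   1,   1],
       [  5,  18,   1,   3,   3]], dtype=int32), array([[12.31967213, 16.6215847 ],
       [11.        ,  1.        ],
       [12.        ,  3.        ],
       [13.50877193, 18.78947368],
       [ 4.        , 13.        ],
       [ 5.        , 16.        ],
       [ 5.        , 19.        ]]))
```

Run:
```python
from h import *
import pickle
for n,(u0,v0,W,H) in (("scene",(240,200,40,45)),("top",(270,250,36,36))):
    for c in (pickle.load(open(n+".pkl","rb")),shot(n)):
        hs=cv2.cvtColor(c["p"][v0:v0+H,u0:u0+W],cv2.COLOR_RGB2HSV); m=((hs[...,1]>110)&(hs[...,0]<30)&(hs[...,2]>45)).astype(np.uint8);k,l,st,ce=cv2.connectedComponentsWithStats(m)
        print(n,[(st[i].tolist(),ce[i].round(1)) for i in range(1,k) if st[i,4]>15])
```

```text
scene [([11, 12, 14, 22, 258], array([17.6, 23.1]))]
scene [([11, 12, 14, 23, 264], array([17.4, 23.5]))]
top [([9, 8, 18, 18, 242], array([17.1, 16. ]))]
top []
```

The weight has not moved; the change there was only shading. I'm handing the job in.

```bash
python3 -c "
from bench import ctrl
print(ctrl.close_job())"
```

```text
the job is handed in; nothing more can be done
None
```

The job is handed in: I stirred the balls clockwise for just over two rounds, far side to far side. I then hung the stirrer back upright in its fork and slid the stage to its stop. All six balls were still in the dish after stirring, and my checks showed nothing else moved.

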